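Feel the tile press gap with a taper gauge

TASK

Check the gap of the small tile press: pick the wooden-handled taper gauge up off the bench, lay its blade flat on the press's bed plate and slide it, thin end first, straight in under the upper plate until it drags snugly between the two plates. Stop as soon as you feel it snug, without jacking the upper plate up, and finish there: still gripping the handle, holding the blade at that depth, not letting go; leave the bowl, jar and mug alone.

Things in the scene. Friction and masses are not known exactly. Their poses are not given: they have to be found in the camera images.
- gauge: taper gauge, loose, 0.11 to 0.21 kg: upright wooden block handle 24 (x) x 46 (y) x 50 mm tall, with a steel blade out of the foot of one end, along its own -y. Origin: centre of the handle's underside, z up. Starts flat on the bench. Grip the handle's 24 mm width from above, closing along its x, e.g. TCP 28 mm above the underside.
- gauge_tip (a point): middle of the blade's tip edge, on its underside, 123 mm along the gauge's -y from its origin. The blade is 24 mm wide, 100 mm long; its underside is level with the handle's underside; its upper face slopes evenly from 2 mm thick at the tip to 10 mm at the handle (0.8 mm per 10 mm).
- press: small tile press fixed to the bench; base 130 (x) x 200 (y) mm, y +80 to -120, 33 mm tall; two posts at its -y end, 172 mm tall. Origin on the bench below the middle of the upper plate's front edge, z up. The blade goes in along the press's -y, from its open +y side.
- bed: the press's lower plate: flat steel, 110 mm wide, upper face 45 mm above the bench, from y = +70 (open apron in front of the upper plate) to y = -110 mm in the press frame. Its origin and axes are those of the press. Pressing the blade down on it makes a drag of its own, so only rest it there.
- head: the press head with the sprung aluminium upper plate hung below it. Upper plate: x -45 to 45, y 0 to -80 mm in press axes, 14 mm thick, square edged, parallel to the bed; its gap over the bed is 4 to 7 mm, different each time. Head block: y -5 to -115 mm, top 119 to 122 mm above the bench. Origin: that of the press, raised by the gap less 4 mm.
- mouth (a point): middle of the mouth that the blade enters: point on the bed's upper face (45 mm above the bench) straight below the middle of the upper plate's front edge
- bowl: bystander: white ceramic bowl, 110 mm across, 50 mm tall, origin at the centre of its underside
- jar: bystander: terracotta-coloured jar with a white cap, 60 mm across, 85 mm tall, origin at the centre of its underside
- mug: bystander: blue ceramic cup, 72 mm across, 80 mm tall, origin at the centre of its underside
- platen (a joint): lift of the upper plate on its springs, m: 0 at rest, growing as it is pushed up (full travel 6 mm). It starts to lift at about 4.5 N upward push and takes about 2 N more per mm. At that point the blade's drag is about 4 to 8 N, if the blade only rests on the bed
Mind the look-alikes: they are no part of the job. Of the things that look like the gauge, the middle-sized one is meant.

How it is judged:
By the outcome, as a careful person would: the job done as asked, in the order asked, and still so for the second after the job is handed in, while the arm keeps its last pose, push and grip.
It also fails if it takes over 48 s, if anything falls off the work surface, if the arm or the gripper's body presses on something with over 40 N, if the wrist force passes 120 N, or if a joint passes its speed limit or range.

ROBOT

A 6-joint arm with a two-finger parallel gripper is mounted at the origin on the work surface. World frame = base frame: x ahead of the robot, y to its left, z up, the work surface at z = 0. Lengths are in m, angles in degrees, forces in N, time in s.
With the tool pointing down it reaches from about 0.4 to 0.825 m from the base axis. Payload 7 kg.
Tool frame: the origin (TCP) lies between the finger pads, 19 mm behind the fingertips; this is the grasp point; z points along the fingers, y is the line along which they close (so a half turn about z gives the same grasp; the last joint's range is limited). The gripper opens to 88 mm and grips with 3 to 60 N. Pads are 19 mm wide; open, the fingers measure 130 mm over their backs; the gripper's body (78 mm by 193 mm) begins 47 mm behind the grasp point.
Start: joints at [88.986, 20.546, 0.682, 0, -70.136, -16.507], TCP at [0.203, 0.644, 0.245] pointing down, gripper open.
Joint ranges: [-176.03, 176.03], [-82.01, 121.73], [-58.28, 71.71], [-173.87, 95.51], [-174.79, -0.11], [-173.66, 173.66]. Speed limits (degrees/s): [136.94, 136.94, 172.46, 180, 180, 180].

INTERFACE

Orientations are given as [roll, pitch, yaw] about the fixed x, y, z axes, in that order (R = Rz(yaw) Ry(pitch) Rx(roll)).
In Python, from plant import get_obs, snapshot, close_job gives the robot as it stands.
- The arm moves only by the tool play_rows, never from a script. Its argument "commands" is a list that holds one entry, the list of rows, each a list of 7 numbers: the shift along the tool's x, y, z in cm, then the turn, a rotation vector about the tool's x, y, z in degrees, then the opening, from 0 (shut) to 1 (fully open). In form: [[[x, y, z, ax, ay, az, fingers], ...]]. A call has 1 to 20 rows; each row is the pose to reach, as a shift and turn from the pose commanded when the call began, along the tool's axes at that moment; what a row does not reach only later rows make up. A row lasts 1/12 s, in which the tool goes at most 41.7 mm and 7.16 degrees, less where a joint would pass 70% of its speed; a pose out of reach is approached as far as the arm can. A call with a gripper value outside its range is refused whole. The fingers move at their own pace and stop on an object; the grip force is fixed at half the most. Time passes only in rows, so rows that repeat a pose let the fingers close. It gives the time, the measured TCP pose, the force, the opening and the grip force at its end, in the units of the state.
- get_obs(): the state, without advancing time (a new reading comes with each control period).
- snapshot(name): name is "scene" or "top" or "wrist"; returns a dict with "frame" (384x512x3 uint8, red, green, blue), "camera_matrix" (3x3 intrinsics, pixels), "dist" ([k1, k2, p1, p2, k3] as OpenCV has them; the pictures are not rectified), "origin" and "attitude" of the camera in the world. Camera axes: x right, y down, z forward; pixel columns grow to the right and rows downward; lengths in m; the calibration is good to about 2 mm. A picture is of the moment at which its call begins. There is no depth.
- close_job(): hands the job in; it is judged then, once.
The state is a dict: "clock": time; "joint_pos": joint angles; "qvel": joint speeds; "tau": joint torques, N m; "tool_pos": TCP position; "orientation": TCP orientation; "force": force on the tool from outside, world axes, zero at the start; "moment": the same for the moment, N m; "opening": finger opening in m; "gripper_force": force on a finger pad.
Only numpy, scipy, OpenCV 4.12 (cv2) and the standard library are available. Lean on these libraries where they do the work, as an engineer would, in place of code of your own. Each camera call takes 0.05 s, during which the arm holds its last target. There are 200 camera calls.

## Working session

There is one attempt and no reset: what is moved stays moved. The work goes in short steps, Python scripts to look and compute and a tool call to move; the robot and the scene stay as the last step left them, time stands still between calls to the robot, and variables do not carry over. Pictures are saved under pics/ and viewed, at most 10 in all, crops included, and the job is handed in when it is done.

Besides the shell and the picture viewer there is one more tool, called after ">>>" as a command line: name --argument value ..., lists and objects as JSON in quotes. play_rows: Moves the arm, as the interface text tells. Its arguments: {"type":"object","properties":{"commands":{"type":"array","items":{"type":"array","items":{"type":"array","items":{"type":"number"}}}}},"required":["commands"]}

```bash
mkdir -p pics; cat > h.py <<'E'
import numpy as np, cv2
from plant import get_obs, snapshot, close_job
def R_of(s):
    a=np.array(s["attitude"],float)
    if a.shape==(3,3): return a
    from scipy.spatial.transform import Rotation as Ro
    return Ro.from_euler('xyz',a,degrees=True).as_matrix() if a.size==3 else Ro.from_quat(a).as_matrix()
def ray(s,px):
    p=cv2.undistortPoints(np.array(px,float).reshape(-1,1,2),np.array(s["camera_matrix"]),np.array(s["dist"])).reshape(-1,2)
    d=np.c_[p,np.ones(len(p))]@R_of(s).T
    return np.array(s["origin"]),d
def plane(s,px,z):
    o,d=ray(s,px); return o+d*((z-o[2])/d[:,2])[:,None]
def proj(s,P):
    R=R_of(s); pc=(np.array(P,float).reshape(-1,3)-s["origin"])@R
    return cv2.projectPoints(pc,np.zeros(3),np.zeros(3),np.array(s["camera_matrix"]),np.array(s["dist"]))[0].reshape(-1,2)
def save(s,n,box=None,k=1):
    f=s["frame"]
    if box: f=f[box[1]:box[3],box[0]:box[2]]
    if k!=1: f=cv2.resize(f,None,fx=k,fy=k,interpolation=cv2.INTER_CUBIC)
    cv2.imwrite("pics/%s.png"%n,f[:,:,::-1])
E
python3 - <<'E'
from h import *
import pickle
S={n:snapshot(n) for n in("scene","top","wrist")}
pickle.dump(S,open("s0.pkl","wb"))
for n in("scene","top"): save(S[n],n+"0",k=1.5)
for n in S: print(n,S[n]["origin"],S[n]["attitude"])
print(get_obs())
E
```

```text
scene [1.30399519 0.29284613 0.71975176] [-1.27823686e+02  1.17469658e-01  1.08332439e+02]
top [0.32643522 0.01961332 1.27282412] [-170.29109058    0.45358807  -89.90136648]
wrist [0.2677191  0.62390411 0.38509281] [ 1.65662697e+02 -3.89922537e-03 -1.07506814e+02]
{'clock': 0.15, 'joint_pos': array([ 8.89861726e+01,  2.05825615e+01,  6.45746939e-01, -1.38685064e-02,
       -7.01355406e+01, -1.65065721e+01]), 'qvel': array([ 0.08184971, -0.1336905 ,  0.13971353,  0.07844824, -0.00898721,
       -0.01838225]), 'tau': array([ 9.51079601e-04, -5.83278000e+01,  2.93288416e+01,  7.00106174e+00,
        8.79061787e-03, -1.11633506e-04]), 'tool_pos': array([0.20313325, 0.64334967, 0.24463345]), 'orientation': array([ 1.79926922e+02, -8.05803201e-03, -1.75251151e+01]), 'force': array([ 1.00034305, -0.64208128,  0.15200654]), 'moment': array([-0.02011905,  0.06440957, -0.02018382]), 'gripper_force': 0.0, 'opening': 0.08747990558877365}
```

View pics/top0.png

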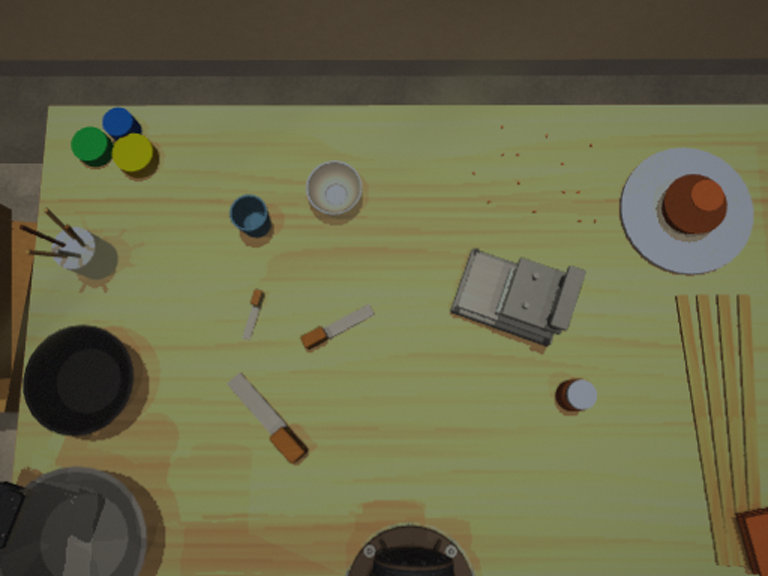

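View pics/scene0.png

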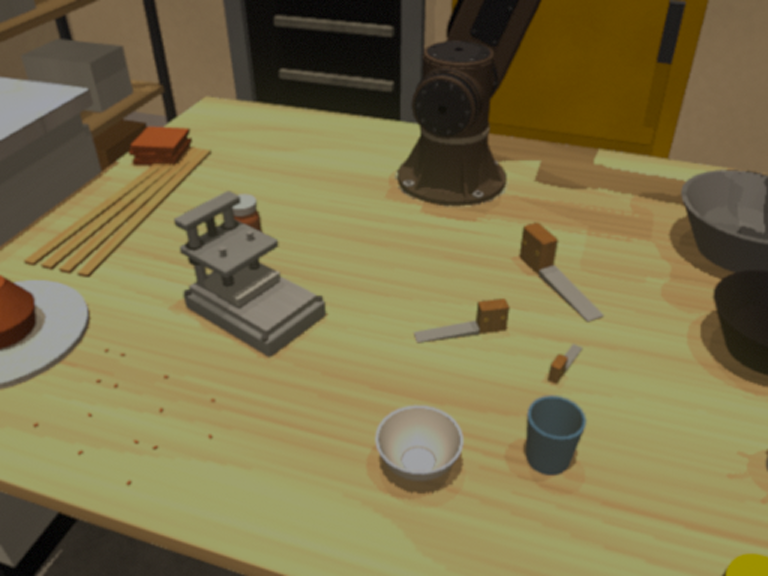

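The top picture (1.5x) shows three gauges. The middle-sized one has its handle at (314,338) and its tip at (373,310). The press is at about (520,297), with its open side to the left. The scene picture agrees.

```bash
python3 - <<'E'
from h import *
import pickle
S=pickle.load(open("s0.pkl","rb"))
s=S["top"]; f=s["frame"]; hsv=cv2.cvtColor(f,cv2.COLOR_RGB2HSV)
for n,(c,r) in dict(handle=(208,226),blade=(235,213),bench=(260,240),bed=(322,190),wood2=(190,295)).items(): print(n,f[r,c],hsv[r,c])
# blade: low saturation in roi
x0,y0,x1,y1=196,198,256,238
m=((hsv[y0:y1,x0:x1,1]<70)).astype(np.uint8)
h=((hsv[y0:y1,x0:x1,0]<18)&(hsv[y0:y1,x0:x1,1]>130)).astype(np.uint8)
for nm,mm,z in(("blade",m,.004),("handle",h,.05)):
    cs,_=cv2.findContours(mm,cv2.RETR_EXTERNAL,cv2.CHAIN_APPROX_NONE)
    c=max(cs,key=cv2.contourArea)+np.array([x0,y0]); 
    P=plane(s,c.reshape(-1,2),z)[:,:2]*1000
    print(nm,cv2.contourArea(c),cv2.minAreaRect(P.astype(np.float32)),cv2.boxPoints(cv2.minAreaRect(P.astype(np.float32))).round(1).tolist())
v=np.concatenate([cv2.resize(f[155:240,290:400],None,fx=5,fy=5,interpolation=cv2.INTER_CUBIC)])
cv2.imwrite("pics/press.png",v[:,:,::-1])
E
```

```text
handle [120  76  35] [ 14 181 120]
blade [131 127 118] [ 21  25 131]
bench [133 137  86] [ 32  95 137]
bed [133 129 120] [ 21  25 133]
wood2 [118  74  32] [ 15 186 118]
blade 276.0 ((495.8316650390625, 117.52033233642578), (27.180631637573242, 100.8111572265625), 28.180265426635742) [[460.0, 155.5], [507.70001220703125, 66.69999694824219], [531.5999755859375, 79.5], [484.0, 168.39999389648438]]
handle 136.0 ((456.21136474609375, 178.56265258789062), (30.609140396118164, 44.02348709106445), 29.516502380371094) [[432.0, 190.1999969482422], [453.70001220703125, 151.89999389648438], [480.3999938964844, 166.89999389648438], [458.70001220703125, 205.3000030517578]]
```

View pics/press.png

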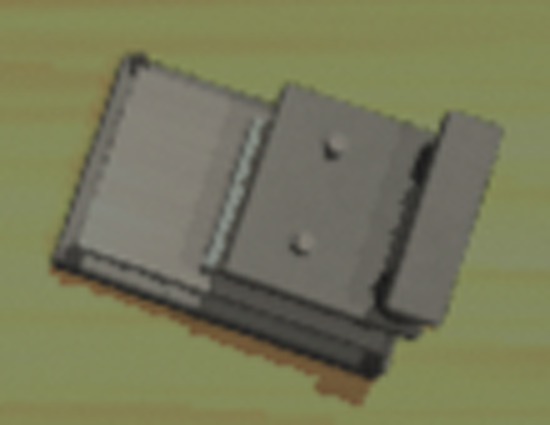

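The crop shows the press: base front corners at about (128,58) and (53,265), bed front corners (135,68) and (78,248), head-top front corners (288,85) and (222,270). The bright plate edge runs (258,118)–(210,262).

```bash
python3 - <<'E'
from h import *
import pickle
S=pickle.load(open("s0.pkl","rb")); s=S["top"]
def w(p,z): return plane(s,[((c+.5)/5-.5+290,(r+.5)/5-.5+155) for c,r in p],z)[:,:2]*1000
for n,p,z in (("base",[(128,58),(53,265),(380,375)],.033),("bed",[(137,70),(78,248)],.045),("headtop",[(288,85),(222,270)],.1205),("platefront",[(258,118),(210,262)],.0645)):
    P=w(p,z); d=P[1]-P[0]; print(n,P.round(1).tolist(),"mid",P[:2].mean(0).round(1),"len",np.linalg.norm(d).round(1),"ang of edge", np.degrees(np.arctan2(d[1],d[0])).round(1))
    if len(P)>2: e=P[2]-P[1]; print(np.linalg.norm(e),np.degrees(np.arctan2(e[1],e[0])))
# wrist view
print(proj(S["wrist"],[[.4615,.1816,.05],[.45,-.1,.05]]))
s=S["scene"]; print(proj(s,[[.4615,.1816,.05],[.5196,.0731,0]])*1.5)
E
```

```text
base [[631.8, -124.2], [510.1, -79.1], [447.2, -263.4]] mid [ 570.9 -101.7] len 129.8 ang of edge 159.6
194.74296261600918 -108.83835378864418
bed [[621.7, -127.9], [518.1, -92.4]] mid [ 569.9 -110.2] len 109.6 ang of edge 161.1
headtop [[595.3, -199.9], [494.5, -161.8]] mid [ 544.9 -180.9] len 107.7 ang of edge 159.3
platefront [[589.3, -193.1], [507.2, -164.1]] mid [ 548.2 -178.6] len 87.1 ang of edge 160.5
[[ 633.60888277 -211.77032459]
 [ 610.54434097  -63.08663417]]
[[493.32207521 302.55061839]
 [414.68247175 335.99495374]]
```

```bash
cat >> h.py <<'E'
from scipy.spatial.transform import Rotation as Ro
def goto(pos,t,cur=None):
    o=get_obs() if cur is None else None
    p,e=(o["tool_pos"],o["orientation"]) if cur is None else cur
    R=Ro.from_euler('xyz',e,degrees=True); T=Ro.from_euler('xyz',[180,0,t],degrees=True)
    sh=R.inv().apply(np.array(pos)-p)*100; rv=(R.inv()*T).as_rotvec(degrees=True)
    print("row",sh.round(2),rv.round(2))
E
python3 - <<'E'
from h import *
goto([.4615,.1816,.2],-61.8,([.203,.644,.245],[180,0,-17.5]))
E
```

```text
row [38.56 36.33  4.5 ] [ 0.  -0.  44.3]
```

>>> play_rows --commands '[[[38.56, 36.33, 4.5, 0, 0, 44.3, 1], [38.56, 36.33, 4.5, 0, 0, 44.3, 1], [38.56, 36.33, 4.5, 0, 0, 44.3, 1], [38.56, 36.33, 4.5, 0, 0, 44.3, 1], [38.56, 36.33, 4.5, 0, 0, 44.3, 1], [38.56, 36.33, 4.5, 0, 0, 44.3, 1], [38.56, 36.33, 4.5, 0, 0, 44.3, 1], [38.56, 36.33, 4.5, 0, 0, 44.3, 1], [38.56, 36.33, 4.5, 0, 0, 44.3, 1], [38.56, 36.33, 4.5, 0, 0, 44.3, 1], [38.56, 36.33, 4.5, 0, 0, 44.3, 1], [38.56, 36.33, 4.5, 0, 0, 44.3, 1], [38.56, 36.33, 4.5, 0, 0, 44.3, 1], [38.56, 36.33, 4.5, 0, 0, 44.3, 1], [38.56, 36.33, 4.5, 0, 0, 44.3, 1], [38.56, 36.33, 4.5, 0, 0, 44.3, 1], [38.56, 36.33, 4.5, 0, 0, 44.3, 1], [38.56, 36.33, 4.5, 0, 0, 44.3, 1]]]'

```text
clock: 1.65
tool_pos: [0.4612, 0.1821, 0.2005]
orientation: [-180.0, 0.0, -61.7]
force: [-0.2, 0.8, 0.2]
opening: 0.0873
gripper_force: 0.0
```

```bash
python3 - <<'E'
from h import *
import pickle
s=snapshot("wrist"); pickle.dump(s,open("w1.pkl","wb")); save(s,"w1",k=1.5)
o=get_obs(); print(o["clock"],o["tool_pos"],o["orientation"],o["joint_pos"],o["force"])
print(proj(s,[[.4615,.1816,.05],[.5196,.0731,0]])*1.5)
E
```

```text
1.7 [0.46122625 0.18211896 0.20048287] [-1.79985215e+02  5.71007399e-03 -6.17207545e+01] [ 4.43006173e+01  5.64717965e+00 -2.52058725e+01 -1.64012357e-03
 -5.91311616e+01 -1.60205313e+01] [-0.30077393  0.41959804 -0.85574721]
[[384.59104703 279.48803346]
 [385.00470287  69.64859417]]
```

View pics/w1.png

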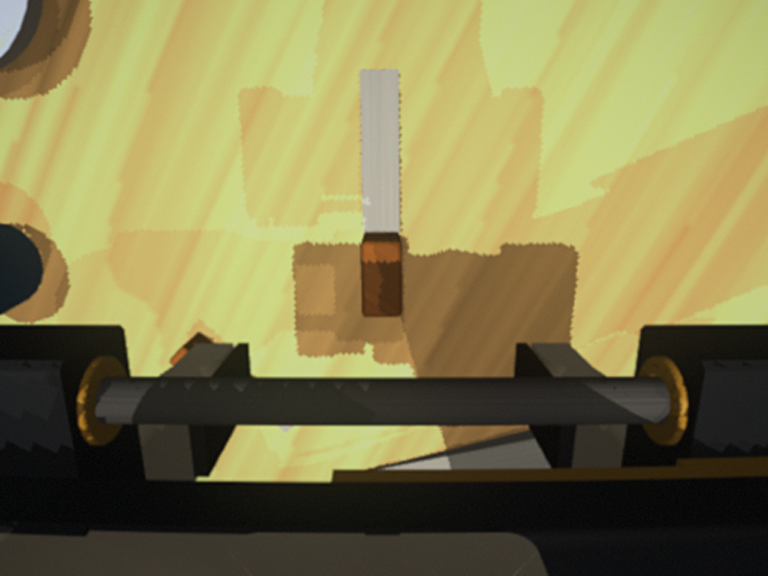

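The wrist view shows the gauge nearly in line with the tool: tip edge at (361–400, 69), blade root (362–401, 232), handle top (362–402, ~243–316). Refining the pose from this.

```bash
python3 - <<'E'
from h import *
import pickle
s=pickle.load(open("w1.pkl","rb"))
f=s["frame"]; hsv=cv2.cvtColor(f,cv2.COLOR_RGB2HSV)
E=[]
for r in range(50,152,6):
    row=np.where(hsv[r,230:280,1]<60)[0]+230
    if len(row): E.append((r,row.min(),row.max()))
E=np.array(E); print(E.tolist())
c=(E[:,1]+E[:,2])/2
z=.001+.005*(E[:,0]-46)/110
P=np.array([plane(s,[(a,b)],0.001+.008*(b-46)/110)[0] for a,b in zip(c,E[:,0])])*1000
k=np.polyfit(P[:,1],P[:,0],1); d=np.array([-k[0],-1]);d/=np.linalg.norm(d); print("yaw",np.degrees(np.arctan2(d[0],-d[1])))
col=hsv[30:60,248:260,1].mean(1); r=30+np.where(col<80)[0][0]; print("tip row",r)
tip=plane(s,[(c[0],r-.5)],.002)[0]*1000; print("tip",tip,"origin",tip[:2]-123*d)
H=((hsv[150:215,225:285,0]<16)&(hsv[150:215,225:285,1]>150))
ys,xs=np.where(H[:, :]); 
for r in (170,180,190,200,205):
    x=np.where(f[r,225:285].sum(1)<200)[0]+225; print(r,x.min(),x.max(),(plane(s,[((x.min()+x.max())/2,r)],.05)[0]*1000).round(1))
print("handle top end", plane(s,[(254.5,210.5),(254.5,161.5)],.05)*1000)
E
```

```text
[[50, 240, 265], [56, 240, 265], [62, 240, 265], [68, 241, 265], [74, 241, 265], [80, 241, 265], [86, 241, 265], [92, 241, 265], [98, 241, 265], [104, 241, 265], [110, 241, 265], [116, 241, 265], [122, 241, 265], [128, 242, 265], [134, 242, 265], [140, 242, 265], [146, 242, 265]]
yaw 28.830584422029773
tip row 46
tip [523.2573974  74.512646    2.       ] origin [463.94416803 182.26672166]
170 267 267 [460.3 164.5  50. ]
180 241 267 [466.  177.6  50. ]
190 241 267 [461.8 185.5  50. ]
200 241 267 [457.5 193.5  50. ]
205 241 268 [454.9 197.3  50. ]
handle top end [[452.49009139 201.83740023  50.        ]
 [473.32911116 163.11960912  50.        ]]
```

```bash
python3 - <<'E'
from h import *
goto([.4633,.1824,.028],-61.2)
E
```

```text
row [ 0.08 -0.19 17.25] [-0.01  0.01 -0.52]
```

>>> play_rows --commands '[[[0.08, -0.19, 3, 0, 0, -0.5, 1], [0.08, -0.19, 6, 0, 0, -0.5, 1], [0.08, -0.19, 9, 0, 0, -0.5, 1], [0.08, -0.19, 12, 0, 0, -0.5, 1], [0.08, -0.19, 14, 0, 0, -0.5, 1], [0.08, -0.19, 15.5, 0, 0, -0.5, 1], [0.08, -0.19, 16.5, 0, 0, -0.5, 1], [0.08, -0.19, 17.2, 0, 0, -0.5, 1], [0.08, -0.19, 17.2, 0, 0, -0.5, 1], [0.08, -0.19, 17.2, 0, 0, -0.5, 1], [0.08, -0.19, 17.2, 0, 0, -0.5, 0.2], [0.08, -0.19, 17.2, 0, 0, -0.5, 0.2], [0.08, -0.19, 17.2, 0, 0, -0.5, 0.2], [0.08, -0.19, 17.2, 0, 0, -0.5, 0.0], [0.08, -0.19, 17.2, 0, 0, -0.5, 0.0], [0.08, -0.19, 17.2, 0, 0, -0.5, 0.0], [0.08, -0.19, 17.2, 0, 0, -0.5, 0.0], [0.08, -0.19, 17.2, 0, 0, -0.5, 0.0]]]'

```text
clock: 3.2
tool_pos: [0.4636, 0.1813, 0.0284]
orientation: [-180.0, 0.0, -61.3]
force: [-0.6, 0.5, 0.4]
opening: 0.0398
gripper_force: 0.0
```

>>> play_rows --commands '[[[0, 0, 0, 0, 0, 0, 0], [0, 0, 0, 0, 0, 0, 0], [0, 0, 0, 0, 0, 0, 0], [0, 0, 0, 0, 0, 0, 0], [0, 0, 0, 0, 0, 0, 0], [0, 0, 0, 0, 0, 0, 0], [0, 0, 0, 0, 0, 0, 0], [0, 0, 0, 0, 0, 0, 0]]]'

```text
clock: 3.87
tool_pos: [0.4635, 0.1812, 0.0283]
orientation: [180.0, -0.0, -61.3]
force: [-0.9, -0.3, 0.1]
opening: 0.0239
gripper_force: 30.0
```

>>> play_rows --commands '[[[0, 0, -2, 0, 0, 0, 0], [0, 0, -5, 0, 0, 0, 0], [0, 0, -8, 0, 0, 0, 0], [0, 0, -11, 0, 0, 0, 0], [0, 0, -12.2, 0, 0, 0, 0], [0, 0, -12.2, 0, 0, 0, 0], [0, 0, -12.2, 0, 0, 0, 0]]]'

```text
clock: 4.45
tool_pos: [0.4636, 0.1815, 0.1507]
orientation: [-179.9, 0.0, -61.3]
force: [-0.4, -0.3, -2.3]
opening: 0.0239
gripper_force: 30.0
```

```bash
python3 - <<'E'
from h import *
o=get_obs();print(o["force"],o["moment"],o["tool_pos"])
goto([.5967,-.0357,.15],-109.7)
E
```

```text
[-0.42576467 -0.34662995 -2.30122207] [0.10696341 0.02807339 0.0091078 ] [0.46361683 0.18153371 0.15071652]
row [25.44 -1.26  0.05] [-0.06  0.08 48.36]
```

>>> play_rows --commands '[[[2.5, -0.13, 0, 0, 0, 5, 0], [5, -0.25, 0, 0, 0, 10, 0], [7.5, -0.4, 0, 0, 0, 15, 0], [10, -0.5, 0, 0, 0, 20, 0], [12.5, -0.6, 0, 0, 0, 25, 0], [15, -0.75, 0, 0, 0, 30, 0], [17.5, -0.9, 0, 0, 0, 35, 0], [20, -1, 0, 0, 0, 40, 0], [22.5, -1.1, 0, 0, 0, 44, 0], [24.5, -1.2, 0, 0, 0, 47, 0], [25.4, -1.26, 0, 0, 0, 48.4, 0], [25.4, -1.26, 0, 0, 0, 48.4, 0], [25.4, -1.26, 0, 0, 0, 48.4, 0], [25.4, -1.26, 0, 0, 0, 48.4, 0]]]'

```text
clock: 5.62
tool_pos: [0.5958, -0.035, 0.1494]
orientation: [179.9, -0.0, -109.7]
force: [-0.5, 0.1, -1.5]
opening: 0.0237
gripper_force: 30.0
```

```bash
python3 - <<'E'
from h import *
import pickle
S={n:snapshot(n) for n in("wrist","top","scene")}; pickle.dump(S,open("s2.pkl","wb")); s=S["wrist"]; save(s,"w2",k=1.5)
save(S["top"],"t2",(290,140,400,240),5)
o=get_obs(); print(o["clock"],o["tool_pos"],o["orientation"],o["joint_pos"],o["force"])
E
```

```text
5.7667 [ 0.59617289 -0.03465308  0.1502974 ] [ 1.79988812e+02  8.10474106e-05 -1.09629268e+02] [ 1.54033517e+01  1.77410323e+01 -1.67055926e+01 -7.86771101e-03
 -5.55624899e+01 -3.50281694e+01] [-0.18746291 -1.37801978 -1.92895567]
```

View pics/w2.png

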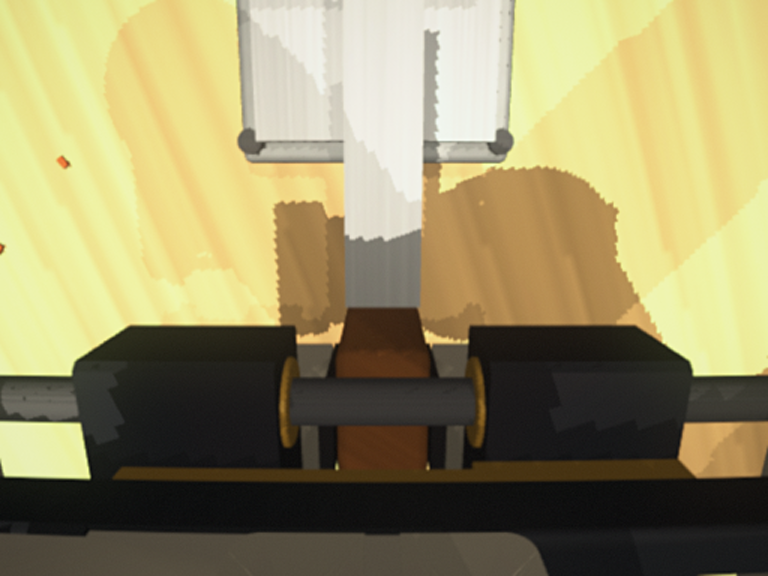

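The wrist view shows the blade centred at about x=383 and the base front corners at (241,155) and (513,155), so it is nearly aligned with the press. Next I measure the offset and yaw in metres.

```bash
python3 - <<'E'
from h import *
import pickle
S=pickle.load(open("s2.pkl","rb")); s=S["wrist"]; f=s["frame"].astype(int); hsv=cv2.cvtColor(s["frame"],cv2.COLOR_RGB2HSV)
t=-109.63; ex=np.array([np.cos(np.radians(t)),np.sin(np.radians(t))]); ey=np.array([ex[1],-ex[0]])*-1
# ex = tool x (towards press); lateral = (-sin,cos)
lat=np.array([-ex[1],ex[0]]); T=np.array([.59617,-.03465])
def tl(p): d=p[:,:2]-T; return np.c_[d@ex,d@lat]*1000
g=cv2.cvtColor(s["frame"],cv2.COLOR_RGB2GRAY).astype(int)
B=[]
for r in range(4,88,8):
    x=np.where(hsv[r,140:360,1]<60)[0]+140; x0,x1=x.min(),x.max()
    B.append((r,x0,x1)); 
    if r in(4,44,84): print(r,"sat edges",x0,x1,"gray",g[r,x0-3:x0+12].tolist(),g[r,x1-12:x1+3].tolist())
for r in (30,60,100,130,160,190):
    d=np.diff(g[r,222:292]); i=np.argsort(-abs(d))[:4]; print("blade",r,sorted((i+222).tolist()))
B=np.array(B)
L=tl(plane(s,B[:,[1,0]],.033));Rr=tl(plane(s,B[:,[2,0]],.033))
print("base L",L[[0,-1]].round(1),"R",Rr[[0,-1]].round(1),"slopes deg",np.degrees(np.polyfit(L[:,0],L[:,1],1)[0]),np.degrees(np.polyfit(Rr[:,0],Rr[:,1],1)[0]))
c=g[80:120,190]; print("front column",g[80:118,190].tolist(), g[80:118,310].tolist())
E
```

```text
4 sat edges 158 342 gray [228, 228, 181, 141, 146, 165, 178, 183, 181, 181, 184, 202, 214, 213, 212] [233, 233, 231, 228, 219, 213, 212, 213, 211, 203, 187, 164, 155, 196, 227]
44 sat edges 160 340 gray [224, 221, 188, 148, 152, 166, 175, 181, 180, 179, 186, 210, 217, 213, 211] [238, 239, 237, 235, 226, 221, 219, 220, 219, 205, 175, 171, 161, 188, 233]
84 sat edges 162 338 gray [224, 222, 202, 161, 160, 171, 175, 169, 183, 189, 198, 215, 223, 220, 219] [241, 241, 241, 240, 233, 227, 222, 220, 218, 199, 192, 179, 169, 206, 233]
blade 30 [228, 281, 282, 283]
blade 60 [281, 282, 289, 290]
blade 100 [228, 280, 281, 290]
blade 130 [269, 280, 281, 282]
blade 160 [242, 245, 255, 258]
blade 190 [233, 235, 279, 280]
base L [[137.4  67.4]
 [ 83.8  67.5]] R [[137.3 -60.1]
 [ 83.7 -59.9]] slopes deg -0.3446419043937913 -0.04753990258067788
front column [216, 216, 217, 217, 218, 218, 217, 217, 218, 217, 218, 219, 217, 187, 145, 160, 175, 174, 174, 178, 187, 192, 192, 186, 174, 159, 142, 113, 124, 198, 207, 203, 203, 203, 202, 202, 202, 206] [240, 240, 241, 241, 241, 241, 241, 241, 242, 242, 242, 242, 244, 242, 172, 156, 172, 171, 175, 180, 184, 189, 193, 188, 177, 162, 147, 121, 139, 213, 221, 217, 216, 214, 213, 213, 214, 218]
```

View pics/t2.png

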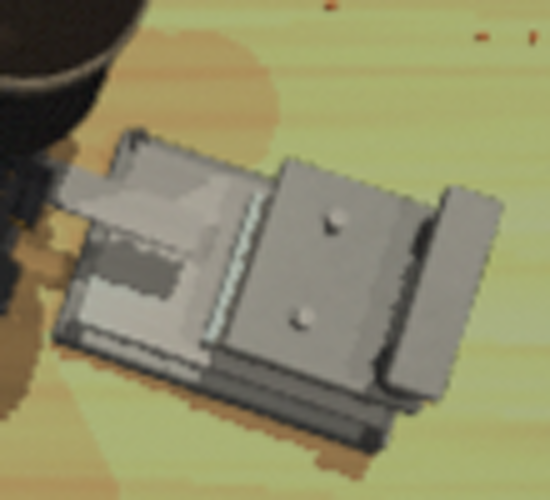

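The top crop shows the held blade over the apron, pointing at the mouth. The plate's front edge runs from about (262,195) to (210,340).

```bash
python3 - <<'E'
from h import *
import pickle
S=pickle.load(open("s2.pkl","rb")); s=S["wrist"]
t=-109.63; ex=np.array([np.cos(np.radians(t)),np.sin(np.radians(t))]);lat=np.array([-ex[1],ex[0]]); T=np.array([.59617,-.03465])
def tl(p): d=p[:,:2]-T; return (np.c_[d@ex,d@lat]*1000).round(1).tolist()
print("blade edges far/near",tl(plane(s,[(228.5,30),(282,30)],.126)),tl(plane(s,[(229,190),(280.3,190)],.131)))
print("bed front",tl(plane(s,[(190,93.3),(310,93.8)],.045)),"base front z0/.033",tl(plane(s,[(190,108.7)],.033)))
print("bed sides", [tl(plane(s,[(a,r),(b,r)],.045)) for r,a,b in((4,165.5,338.5),(44,167.3,336.5),(84,168.7,334.5))])
m=np.array([.5462,-.1769,0]); print("top mouth",tl(m[None]))
# tip in top view approx
s=S["top"]; tip=T+.123*ex; print((proj(s,[[*tip,.123]])-[290,140])*5)
E
```

```text
blade edges far/near [[100.6, 12.2], [100.6, -11.7]] [[28.3, 12.8], [28.3, -11.8]]
bed front [[76.6, 45.3], [76.2, -37.9]] base front z0/.033 [[66.2, 47.9]]
bed sides [[[134.0, 59.3], [133.9, -54.9]], [[108.9, 59.3], [108.9, -54.7]], [[82.9, 59.8], [82.8, -54.6]]]
top mouth [[150.8, 0.7]]
[[196.6097226  230.64509981]]
```

>>> play_rows --commands '[[[0, -0.18, 2, 0, 0, 0.2, 0], [0, -0.18, 4, 0, 0, 0.2, 0], [0, -0.18, 5.5, 0, 0, 0.2, 0], [0, -0.18, 6.5, 0, 0, 0.2, 0], [0, -0.18, 7.1, 0, 0, 0.2, 0], [0, -0.18, 7.4, 0, 0, 0.2, 0], [0, -0.18, 7.4, 0, 0, 0.2, 0], [0, -0.18, 7.4, 0, 0, 0.2, 0], [0, -0.18, 7.4, 0, 0, 0.2, 0]]]'

```text
clock: 6.52
tool_pos: [0.5989, -0.0359, 0.0773]
orientation: [-179.9, 0.0, -109.9]
force: [0.6, 0.3, -0.9]
opening: 0.0238
gripper_force: 30.0
```

```bash
cat >> h.py <<'E'
def state(n=6):
    F=[];M=[];P=[]
    for i in range(n):
        o=get_obs(); F.append(o["force"]);M.append(o["moment"]);P.append(o["tool_pos"])
        if i<n-1: snapshot("wrist")
    F=np.array(F);t=np.radians(-109.85); ex=np.array([np.cos(t),np.sin(t),0]);lat=np.array([-ex[1],ex[0],0])
    p=np.mean(P,0); T=np.array([.59617,-.03465,0])
    print("t",o["clock"],"pos",p.round(4),"ori",o["orientation"].round(2),"| along,lat mm",((p-T)@ex*1000).round(1),((p-T)@lat*1000).round(1))
    f=F.mean(0); print("F along %.2f lat %.2f z %.2f  sd"%(f@ex,f@lat,f[2]),F.std(0).round(2),"M",np.mean(M,0).round(3),"op",o["opening"])
E
python3 - <<'E'
from h import *
state(8)
E
```

```text
t 6.8667 pos [ 0.5986 -0.036   0.077 ] ori [-1.7998e+02  1.0000e-02 -1.0992e+02] | along,lat mm 0.5 2.7
F along -0.11 lat -0.05 z -1.91  sd [0.55 0.71 0.68] M [ 0.109 -0.091 -0.005] op 0.023867497633838722
```

>>> play_rows --commands '[[[0, 0, 0.15, 0, 0, 0, 0], [0, 0, 0.25, 0, 0, 0, 0], [0, 0, 0.32, 0, 0, 0, 0], [0, 0, 0.32, 0, 0, 0, 0], [0, 0, 0.32, 0, 0, 0, 0]]]'

```text
clock: 7.28
tool_pos: [0.5982, -0.0361, 0.0732]
orientation: [180.0, -0.0, -109.9]
force: [-0.3, -0.1, 0.8]
opening: 0.0241
gripper_force: 30.0
```

```bash
python3 - <<'E'
from h import *
state(8)
E
```

```text
t 7.6333 pos [ 0.5982 -0.0361  0.0732] ori [-180.     -0.   -109.92] | along,lat mm 0.7 2.4
F along 0.16 lat -0.97 z 1.28  sd [0.5  0.55 0.48] M [ 0.092  0.334 -0.088] op 0.023723889958453988
```

>>> play_rows --commands '[[[0.3, 0, 0, 0, 0, 0, 0], [0.6, 0, 0, 0, 0, 0, 0], [0.9, 0, 0, 0, 0, 0, 0], [1.2, 0, 0, 0, 0, 0, 0], [1.5, 0, 0, 0, 0, 0, 0], [1.8, 0, 0, 0, 0, 0, 0], [2.1, 0, 0, 0, 0, 0, 0], [2.4, 0, 0, 0, 0, 0, 0], [2.7, 0, 0, 0, 0, 0, 0], [3.0, 0, 0, 0, 0, 0, 0], [3.3, 0, 0, 0, 0, 0, 0], [3.6, 0, 0, 0, 0, 0, 0], [3.8, 0, 0, 0, 0, 0, 0], [4.0, 0, 0, 0, 0, 0, 0], [4.0, 0, 0, 0, 0, 0, 0]]]'

```text
clock: 8.88
tool_pos: [0.5846, -0.0741, 0.0733]
orientation: [-180.0, -0.0, -109.9]
force: [0.6, -0.2, 2.7]
opening: 0.0241
gripper_force: 30.0
```

```bash
python3 - <<'E'
from h import *
state(5)
s=snapshot("wrist"); save(s,"w3",k=1.5)
E
```

```text
t 9.0833 pos [ 0.5846 -0.0741  0.0733] ori [-1.8000e+02 -3.0000e-02 -1.0991e+02] | along,lat mm 41.0 2.5
F along -0.28 lat 1.33 z 3.19  sd [0.44 0.46 0.4 ] M [-0.186 -0.45   0.027] op 0.023680719374869874
```

View pics/w3.png

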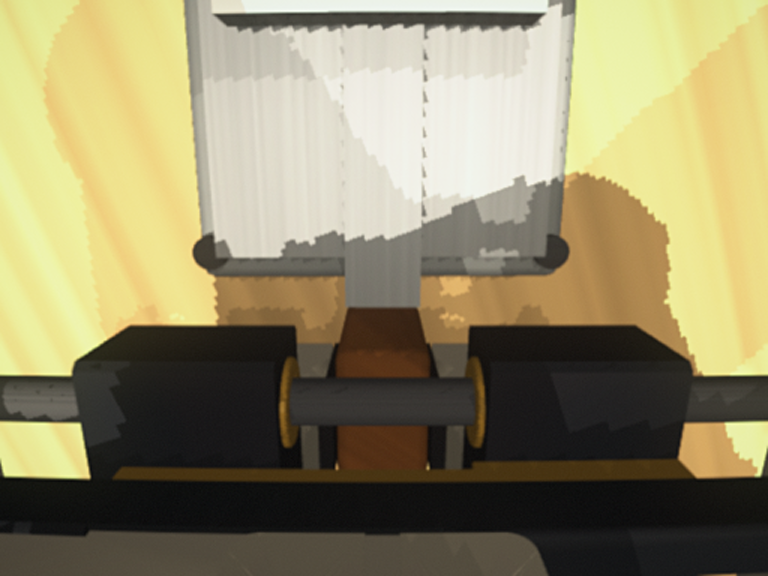

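The wrist view shows the blade entering squarely under the plate's front edge (plate x 214–544, blade 343–424, mouth at row ~20).

>>> play_rows --commands '[[[0.1, 0, -0.02, 0, 0, 0, 0], [0.25, 0, -0.02, 0, 0, 0, 0], [0.4, 0, -0.02, 0, 0, 0, 0], [0.5, 0, -0.02, 0, 0, 0, 0], [0.6, 0, -0.02, 0, 0, 0, 0], [0.6, 0, -0.02, 0, 0, 0, 0]]]'

```text
clock: 9.63
tool_pos: [0.5825, -0.0794, 0.0733]
orientation: [180.0, -0.0, -109.9]
force: [0.4, 1.6, 3.1]
opening: 0.0241
gripper_force: 30.0
```

```bash
python3 - <<'E'
from h import *
state(5)
E
```

```text
t 9.8333 pos [ 0.5825 -0.0794  0.0733] ori [ 1.7999e+02 -1.0000e-02 -1.0992e+02] | along,lat mm 46.8 2.3
F along -1.45 lat 0.40 z 2.83  sd [0.55 0.58 0.61] M [ 0.649 -0.379  0.034] op 0.023654260304777158
```

>>> play_rows --commands '[[[0.1, 0, -0.03, 0, 0, 0, 0], [0.2, 0, -0.03, 0, 0, 0, 0], [0.2, 0, -0.03, 0, 0, 0, 0]]]'

```text
clock: 10.08
tool_pos: [0.5813, -0.0815, 0.0733]
orientation: [179.9, -0.0, -109.9]
force: [0.3, 0.4, 1.0]
opening: 0.0236
gripper_force: 30.0
```

```bash
python3 - <<'E'
from h import *
state(6)
E
```

```text
t 10.3333 pos [ 0.5814 -0.0815  0.0733] ori [ 1.7995e+02 -3.0000e-02 -1.0994e+02] | along,lat mm 49.1 2.0
F along -0.19 lat 0.14 z -0.09  sd [0.51 0.33 0.53] M [ 0.068 -0.127  0.003] op 0.023608909582385512
```

>>> play_rows --commands '[[[0.1, 0, 0, 0, 0, 0, 0], [0.2, 0, 0, 0, 0, 0, 0], [0.3, 0, 0, 0, 0, 0, 0], [0.3, 0, 0, 0, 0, 0, 0]]]'

```text
clock: 10.67
tool_pos: [0.5806, -0.0842, 0.0735]
orientation: [180.0, -0.0, -109.9]
force: [0.1, 0.3, -1.6]
opening: 0.0238
gripper_force: 30.0
```

```bash
python3 -c "
from h import *
state(4)"
```

```text
t 10.8167 pos [ 0.5807 -0.0841  0.0736] ori [ 179.99   -0.   -109.93] | along,lat mm 51.8 2.3
F along -0.17 lat 0.11 z -1.83  sd [0.25 0.34 0.24] M [ 0.115 -0.095  0.009] op 0.023912990124987113
```

>>> play_rows --commands '[[[0.1, 0, 0.02, 0, 0, 0, 0], [0.2, 0, 0.02, 0, 0, 0, 0], [0.3, 0, 0.02, 0, 0, 0, 0], [0.3, 0, 0.02, 0, 0, 0, 0]]]'

```text
clock: 11.15
tool_pos: [0.5797, -0.087, 0.0734]
orientation: [180.0, -0.0, -109.9]
force: [-0.4, 0.3, -1.6]
opening: 0.0238
gripper_force: 30.0
```

```bash
python3 -c "
from h import *
state(4)"
```

```text
t 11.3 pos [ 0.5798 -0.0869  0.0735] ori [ 180.     -0.   -109.92] | along,lat mm 54.7 2.4
F along 0.25 lat -0.10 z -2.19  sd [0.41 0.49 0.4 ] M [ 0.141 -0.082  0.004] op 0.023663072837158305
```

>>> play_rows --commands '[[[0.1, 0, 0.02, 0, 0, 0, 0], [0.2, 0, 0.02, 0, 0, 0, 0], [0.3, 0, 0.02, 0, 0, 0, 0], [0.3, 0, 0.02, 0, 0, 0, 0]]]'

```text
clock: 11.63
tool_pos: [0.5788, -0.0898, 0.0733]
orientation: [-180.0, -0.0, -109.9]
force: [0.8, -1.3, -0.6]
opening: 0.024
gripper_force: 30.0
```

```bash
python3 -c "
from h import *
state(4)"
```

```text
t 11.7833 pos [ 0.5788 -0.0898  0.0733] ori [-1.7999e+02 -1.0000e-02 -1.0992e+02] | along,lat mm 57.8 2.4
F along 1.02 lat 0.62 z -0.66  sd [0.67 0.14 0.12] M [-0.075 -0.125 -0.017] op 0.023891582518907085
```

>>> play_rows --commands '[[[0.1, 0, 0, 0, 0, 0, 0], [0.2, 0, 0, 0, 0, 0, 0], [0.3, 0, 0, 0, 0, 0, 0], [0.3, 0, 0, 0, 0, 0, 0]]]'

```text
clock: 12.12
tool_pos: [0.5779, -0.0926, 0.0733]
orientation: [-180.0, 0.0, -109.9]
force: [0.7, 0.0, -0.2]
opening: 0.0241
gripper_force: 30.0
```

```bash
python3 -c "
from h import *
state(4)"
```

```text
t 12.2667 pos [ 0.5779 -0.0926  0.0733] ori [-179.99   -0.   -109.92] | along,lat mm 60.7 2.4
F along 0.30 lat 0.72 z -0.20  sd [0.44 0.44 0.35] M [ 0.004 -0.189  0.023] op 0.023878879130720062
```

>>> play_rows --commands '[[[0.1, 0, 0, 0, 0, 0, 0], [0.2, 0, 0, 0, 0, 0, 0], [0.3, 0, 0, 0, 0, 0, 0], [0.3, 0, 0, 0, 0, 0, 0]]]'

```text
clock: 12.6
tool_pos: [0.577, -0.0952, 0.0733]
orientation: [-180.0, 0.0, -109.9]
force: [0.8, 2.1, 0.1]
opening: 0.0238
gripper_force: 30.0
```

```bash
python3 -c "
from h import *
state(4)"
```

```text
t 12.75 pos [ 0.577  -0.0952  0.0733] ori [-1.7998e+02  1.0000e-02 -1.0992e+02] | along,lat mm 63.5 2.5
F along -1.73 lat 0.20 z -0.05  sd [0.61 0.35 0.12] M [ 0.659 -0.367  0.004] op 0.024107476435794247
```

>>> play_rows --commands '[[[0.05, 0, 0, 0, 0, 0, 0], [0.1, 0, 0, 0, 0, 0, 0], [0.1, 0, 0, 0, 0, 0, 0]]]'

```text
clock: 13.0
tool_pos: [0.5768, -0.0959, 0.0734]
orientation: [-180.0, 0.0, -109.9]
force: [2.6, 4.2, 0.2]
opening: 0.0237
gripper_force: 30.0
```

```bash
python3 -c "
from h import *
state(5)"
```

```text
t 13.2 pos [ 0.5768 -0.0959  0.0734] ori [-1.7997e+02  4.0000e-02 -1.0992e+02] | along,lat mm 64.1 2.6
F along -5.11 lat 0.26 z 0.07  sd [0.37 0.37 0.62] M [ 1.728 -0.585 -0.037] op 0.024299258994966176
```

>>> play_rows --commands '[[[0.05, 0, 0, 0, 0, 0, 0], [0.05, 0, 0, 0, 0, 0, 0], [0.05, 0, 0, 0, 0, 0, 0]]]'

```text
clock: 13.45
tool_pos: [0.5768, -0.0962, 0.0734]
orientation: [-180.0, 0.1, -109.9]
force: [0.8, 5.9, 0.1]
opening: 0.0241
gripper_force: 30.0
```

```bash
python3 -c "
from h import *
state(6)"
```

```text
t 13.7 pos [ 0.5768 -0.0962  0.0734] ori [-1.7996e+02  5.0000e-02 -1.0991e+02] | along,lat mm 64.4 2.6
F along -6.42 lat -0.48 z 0.02  sd [0.75 0.32 0.37] M [ 2.066 -0.628 -0.064] op 0.023843790706207894
```

The drag has risen to about 6.4 N at a depth of about 39 mm, which implies a gap of about 5 mm. The blade rests lightly on the bed and the grip is firm, so this is snug. I'm handing in here.

```bash
python3 -c "
from h import *
print(close_job())"
```

```text
the job is handed in; nothing more can be done
None
```

I handed the job in with the middle-sized gauge still gripped and its blade snug under the upper plate: about 6.4 N of drag, about 39 mm in, which puts the gap at about 5 mm; I did not measure plate lift directly, but any lift should be negligible.

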